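Wind the spring-driven oiler and set it running

TASK

Lift the loose round lid, the one with a knob, off the spring-driven oiler and stand it right way up on a free part of the bench, setting it down rather than dropping it. Then wind the key that was under it clockwise until the spring is fully wound and the key comes to its stop, and after that throw the small run lever all the way over, away from the robot. Leave the other things on the bench where they are.

Things in the scene. Friction and masses are not known exactly. Their poses are not given: they have to be found in the camera images.
- oiler: the spring-driven oiler: grey housing on a dark steel foot, fixed to the bench. Origin: at bench height near its middle (foot spans x -0.102..0.110, y -0.116..0.116); z up; its -x side looks to the robot, +y to the robot's left. Its flat deck is 45 mm above the bench; lid and winding key have their axis at x -0.035, y 0.035. A steel arrow on the deck shows the winding direction
- reservoir_top (a point): centre of the top of the oiler's fixed oil reservoir, an upright cylinder of 60 mm diameter standing on the deck behind the key (oiler frame x 0.067, y 0.035), this point 151 mm above the bench, a small plug 7 mm higher. A hand low over the key must keep clear of it
- oiler_lid: the loose lid: plain aluminium cap like an upside-down cup, 110 mm outside diameter, 54 mm high without its knob, walls 3 mm, 0.12 to 0.26 kg. Origin: centre of its open underside; z up. It starts on the deck, underside 45 mm above the bench, round a low 92 mm boss with some 3 mm play, covering the key (lift it at least 50 mm to clear the key)
- lid_knob (a point): the point to grip on the lid's black round knob, on the lid's axis 78 mm above its underside. The knob stands 34 mm above the lid's top (54 to 88 mm above the underside), about 25 mm in diameter
- clear_spot (a point): a point on the bench to the right of the oiler (oiler frame x -0.035, y -0.225), always the middle of a free patch about 130 mm across: one good place for the lid; any free place on the bench will do
- winding_key (a joint): turn of the winding key in rad, growing clockwise seen from above: starts between 0.1 and 0.8; 4.4 is the hard stop, fully wound. At value q the two wings point at oiler-frame angles pi/2 - q and -pi/2 - q (anticlockwise from the oiler's +x). The moment needed rises from about 0.14 to 0.24 N m as the spring winds; the key stays where it is left
- key_center (a point): centre of the key's bow on its upright axis, 75 mm above the bench. Butterfly key: upright flat steel bow of two like wings, 84 mm wide, 6 mm thick, 28 mm high (61 to 89 mm above the bench; boss and collar below it reach 57 mm). A wing can be pushed round with a fingertip on its flat face, or the bow pinched
- run_lever (a joint): angle of the run lever in rad: about 0 (leaning to the oiler's -x side, to the robot) is off, 1.0 (leaning to +x, away from the robot) is run, at its stop. It turns about a level axis along the oiler's y, 59 mm above the bench, stays where it is left, and takes about 1.5 N at the tip
- lever_tip (a point): centre of the lever's black ball, 20 mm in diameter, 50 mm from the pivot; about 103 mm above the bench at both ends of its throw, which moves it 48 mm along the oiler's +x; 110 mm to the right of the key's axis. The bracket at its foot is 67 mm above the bench
- oil_bottle: bystander, not part of the job: black plastic oil bottle, upright, 48 mm across and 170 mm tall; origin at the centre of its underside
- sanding_block: bystander, not part of the job: wooden sanding block 62 x 112 x 36 mm; origin at the centre of its underside
- marker: bystander, not part of the job: marker pen 132 mm long; origin at the centre of its underside
- polish_bar: bystander, not part of the job: bar of polish 30 x 85 x 30 mm, lying; origin at the centre of its underside
Mind the look-alikes: they are no part of the job. There is more than one size of the oiler_lid; the one meant has the size given above.

How it is judged:
By the outcome, as a careful person would: the job done as asked, in the order asked, and still so for the second after the job is handed in, with the robot touching nothing.
It also fails if it takes over 72 s, if anything falls off the work surface, if the arm or the gripper's body presses on something with over 40 N, if the wrist force passes 120 N, or if a joint passes its speed limit or range.

ROBOT

A 7-joint arm with a two-finger parallel gripper is mounted at the origin on a cart in front of the work surface, level with it; the furniture and walls round the work are solid. World frame = base frame: x ahead of the robot, y to its left, z up, the work surface at z = 0. Lengths are in mm, angles in rad, forces in N, time in s.
With the tool pointing down it reaches from about 400 to 750 mm from the base axis. Payload 19.5 kg.
Tool frame: the origin (TCP) lies midway between the tips of the shut fingers; the grasp point (between the pads) lies 19 mm behind it; z points along the fingers, y is the line along which they close (so a half turn about z gives the same grasp; the last joint's range is limited). The gripper opens to 85 mm and grips with 20 to 120 N. Pads are 22 mm wide; open, the fingers measure 114 mm over their backs; the gripper's body (76 mm by 85 mm) begins 54 mm behind the grasp point. The pads swing forward as they close: fully open they stand 13 mm farther back than shut.
Start: joints at [1.084, 0.707, -0.028, 1.485, 0.022, 0.951, -0.075], TCP at [247.399, -519.027, 231.268] pointing down, gripper open.
Joint ranges: [-2.71, 2.71], [-0.32, 2.16], [-1.57, 1.52], [0, 2.45], [-1.46, 4.6], [0, 2.02], [-2.83, 2.83]. Speed limits (rad/s): [1.89, 1.89, 2.57, 2.57, 3.01, 3.01, 3.01].

INTERFACE

Orientations are given as a 3x3 rotation matrix whose columns are the frame's x, y, z axes.
In Python, from plant import sensors, vision, job_done, boxes_of, spot_point gives the robot as it stands.
- The arm moves only by the shell command python3 -m pendant 'ROWS'. ROWS is JSON, a list of rows, each a list of 3 entries, a list of its own where there are three numbers: the opening, from -1 (shut) to 1 (fully open), then the shift along the tool's x, y, z in m, then the turn about the tool's z in rad. In form: [[jaw, [x, y, z], turn], ...]. A call has 1 to 10 rows; each row is the pose to reach, as a shift and turn from the pose commanded when the call began, along the tool's axes at that moment; what a row does not reach only later rows make up. A row lasts 1/10 s, in which the tool goes at most 50 mm and 8.59 degrees, less where a joint would pass 70% of its speed; a pose out of reach is approached as far as the arm can. A call with a gripper value outside its range is refused whole. The fingers move at their own pace and stop on an object; the grip force is fixed at half the most. Time passes only in rows, so rows that repeat a pose let the fingers close. It gives the time, the measured TCP pose, the force, the opening and the grip force at its end, in the units of the state.
- sensors.observe(): the state, without advancing time (a new reading comes with each control period).
- vision.snapshot(name): name is "scene" or "top"; returns a dict with "color" (480x640x3 uint8, red, green, blue), "depth" (480x640 float32, mm along the optical axis (not along the pixel's ray), 0 where there is no reading), "camera_matrix" (3x3 intrinsics, pixels), "rvec" (rotation vector, rad) and "tvec" (3), from world to camera coordinates, as OpenCV has them. Camera axes: x right, y down, z forward; pixel columns grow to the right and rows downward; lengths in mm; the calibration is good to about 2 mm. A picture is of the moment at which its call begins.
- job_done(): hands the job in; it is judged then, once.
Trained networks look in a picture, given as the dict that the camera call returned (one of the last four; its "shot" number tells which), for a name from the list of things; names that differ only in an ending like _2 or _b are one class to them, and where a whole thing is asked for, a point or a joint stands for the part that bears it (a point fixed in the world has none). Each returns a list of dicts, best first, with "score" (0 to 1); they miss things now and then, are a little off and sometimes report something else, mostly with a low value. They report only what shows in the picture. A call takes as long as a camera call. They do not tell look-alikes from the thing itself.
- boxes_of(picture, name): "xy" ([column, row] in pixels, amid what is visible of it).
- spot_point(picture, name): "xy" ([column, row] in pixels: a listed point, or the origin of a listed thing).
The state is a dict: "time": time; "joints": joint angles; "dq": joint speeds; "joint_torque": joint torques, N m; "eef_pos": TCP position; "tcp_rot": TCP orientation; "ft_force": force on the tool from outside, world axes, zero at the start; "ft_torque": the same for the moment, N m; "width": finger opening in mm; "grip_force": force on a finger pad.
Only numpy, scipy, OpenCV 4.12 (cv2) and the standard library are available. Lean on these libraries where they do the work, as an engineer would, in place of code of your own. Each camera call takes 0.05 s, during which the arm holds its last target. There are 200 camera calls.

## Working session

There is one attempt and no reset: what is moved stays moved. The work goes in short steps, Python scripts to look and compute and a shell command to move; the robot and the scene stay as the last step left them, time stands still between calls to the robot, and variables do not carry over. Pictures are saved under pics/ and viewed, at most 10 in all, crops included, and the job is handed in when it is done.

```bash
mkdir -p pics; ls; cat > h.py <<'E'
import numpy as np, cv2
from plant import sensors, vision, job_done, boxes_of, spot_point
def snap(n,f=None):
    p=vision.snapshot(n)
    if f: cv2.imwrite('pics/'+f,p['color'][:,:,::-1])
    return p
def cam(p):
    R=cv2.Rodrigues(np.array(p['rvec'],float))[0]; t=np.array(p['tvec'],float).ravel(); return np.array(p['camera_matrix']),R,t
def ray_z(p,xy,z):
    "pixel -> world at height z"
    K,R,t=cam(p); d=R.T@np.linalg.inv(K)@np.array([xy[0],xy[1],1.]); o=-R.T@t
    return o+d*(z-o[2])/d[2]
def cloud(p):
    K,R,t=cam(p); D=p['depth'].astype(float); v,u=np.mgrid[:480,:640]
    c=np.stack([(u-K[0,2])/K[0,0]*D,(v-K[1,2])/K[1,1]*D,D],-1)
    w=(c-t)@R; w[D==0]=np.nan; return w
def proj(p,w):
    return cv2.projectPoints(np.array(w,float).reshape(-1,3),np.array(p['rvec'],float),np.array(p['tvec'],float),np.array(p['camera_matrix']),None)[0].reshape(-1,2)
E
python3 - <<'E'
from h import *
s=sensors.observe(); print({k:np.round(v,3).tolist() for k,v in s.items()})
for n in("top","scene"):
    p=snap(n,n+'1.png'); w=cloud(p)
    for nm,z in (("lid_knob",123),("lever_tip",103),("reservoir_top",151),("clear_spot",0),("oiler",0),("oiler_lid",45)):
        for r in spot_point(p,nm)[:3]:
            x,y=map(int,np.round(r['xy'])); 
            print(n,nm,round(r['score'],2),np.round(r['xy']),'ray',np.round(ray_z(p,r['xy'],z)),'depth',np.round(w[min(y,479),min(x,639)]))
E
```

```text
pics
{'time': 0.0, 'joints': [1.084, 0.707, -0.028, 1.485, 0.022, 0.951, -0.075], 'dq': [0.001, 0.0, 0.0, -0.001, 0.002, -0.001, -0.001], 'joint_torque': [0.001, -88.321, 1.235, -23.617, 0.017, 0.006, 0.0], 'eef_pos': [247.283, -518.813, 230.835], 'tcp_rot': [[0.903, 0.43, -0.001], [0.43, -0.903, 0.001], [-0.0, -0.001, -1.0]], 'ft_force': [-0.097, 0.363, -0.39], 'ft_torque': [0.007, 0.022, 0.004], 'grip_force': 0.0, 'width': 85.496}
top lid_knob 0.8 [272. 262.] ray [541. 111. 123.] depth [541. 110. 130.]
top lid_knob 0.72 [373. 301.] ray [ 436. -159.  123.] depth [ 436. -169.   43.]
top lever_tip 0.37 [311. 258.] ray [553.   5. 103.] depth [552.   6. 113.]
top oiler 0.66 [287. 252.] ray [582.  79.   0.] depth [572.  72.  88.]
top oiler_lid 0.9 [275. 266.] ray [538. 108.  45.] depth [530. 101. 132.]
top oiler_lid 0.62 [368. 299.] ray [ 443. -154.   45.] depth [ 442. -152.   66.]
scene lid_knob 0.71 [394. 251.] ray [ 401. -113.  123.] depth [ 446. -154.   67.]
scene lid_knob 0.69 [290. 254.] ray [529. 118. 123.] depth [527. 120. 125.]
scene lever_tip 0.63 [293. 274.] ray [480. 138. 103.] depth [490. 133.  92.]
scene reservoir_top 0.77 [263. 225.] ray [637. 140. 151.] depth [633. 141. 155.]
scene oiler_lid 0.88 [393. 270.] ray [ 406. -122.   45.] depth [ 417. -133.   31.]
scene oiler_lid 0.79 [296. 274.] ray [527. 106.  45.] depth [486. 127.  92.]
```

View pics/top1.png

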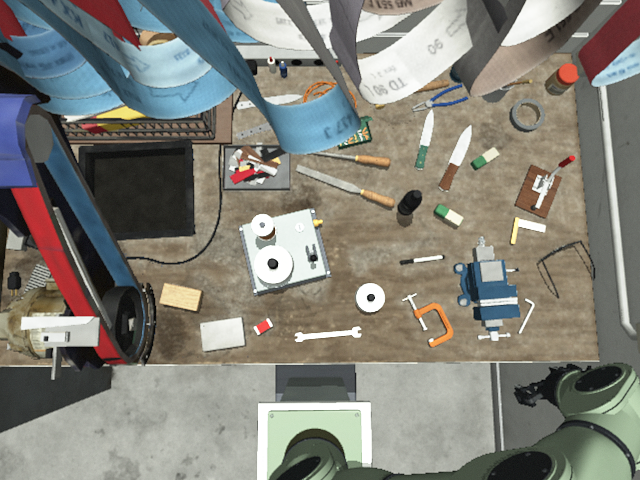

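View pics/scene1.png

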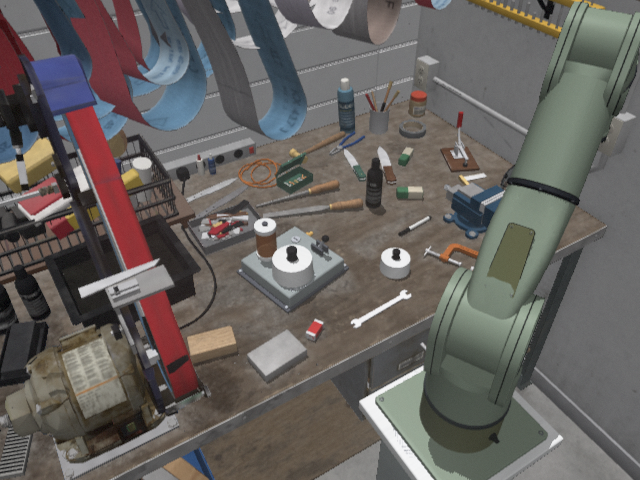

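The top view shows the oiler at about (285,252), its lid at (272,265), the reservoir at (262,226), the lever at (312,257) and the smaller look-alike lid at (371,298). Next I'll measure the geometry from the depth data.

```bash
python3 - <<'E'
from h import *
for n in("top","scene"):
    p=snap(n); w=cloud(p).reshape(-1,3); C=p['color'].reshape(-1,3).astype(int)
    def sel(c,r,z0,z1):
        m=(np.hypot(w[:,0]-c[0],w[:,1]-c[1])<r)&(w[:,2]>z0)&(w[:,2]<z1); return w[m]
    def circ(P):
        (c,r)=cv2.minEnclosingCircle(P[:,:2].astype(np.float32)); return np.round(c,1),round(r,1),len(P),np.round(P.mean(0),1)
    print(n,'knob',circ(sel((541,111),25,115,140)))
    print(' lidtop',circ(sel((541,111),75,95,106)))
    print(' res',circ(sel((636,141),50,145,153)))
    print(' lever',circ(sel((552,6),35,90,120)))
    P=sel((580,75),170,40,50); print(' deck',cv2.minAreaRect(P[:,:2].astype(np.float32)),len(P))
    print(' look',circ(sel((442,-158),60,30,200)))
    for nm in('oil_bottle','sanding_block','marker','polish_bar'):
        print(nm,[(round(r['score'],2),np.round(ray_z(p,r['xy'],0)).tolist()) for r in spot_point(p,nm)[:3]])
E
```

```text
top knob (array([537.6, 111.2]), 14.0, 87, array([537. , 110.8, 132.1]))
 lidtop (array([549.9, 115.2]), 64.4, 990, array([537.5, 110.6,  99.2]))
 res (array([637.1, 136. ]), 29.8, 302, array([635.9, 135.7, 150.3]))
 lever (array([553. ,   1.5]), 9.8, 42, array([552.6,   1.1, 111. ]))
 deck ((584.7590942382812, 83.92444610595703), (200.88645935058594, 211.48892211914062), 13.673263549804688) 2881
 look (array([ 446. , -159.4]), 40.1, 634, array([ 445.9, -158.9,   43.3]))
oil_bottle [(0.87, [724.0, -275.0, 0.0])]
sanding_block [(0.72, [456.0, 383.0, 0.0])]
marker [(0.61, [561.0, -312.0, 0.0])]
polish_bar [(0.75, [673.0, -400.0, 0.0])]
scene knob (array([535.6, 112.2]), 14.9, 98, array([532.3, 113.2, 128.5]))
 lidtop (array([549.4, 113.9]), 65.9, 760, array([532.6, 114.6,  98.8]))
 res (array([635.3, 137.3]), 31.9, 243, array([631.8, 137.7, 149.7]))
 lever (array([ 5.495e+02, -1.000e-01]), 11.1, 46, array([548.3,   3. , 106.5]))
 deck ((581.808349609375, 87.48091125488281), (204.6468963623047, 207.93728637695312), 13.75800609588623) 1880
 look (array([ 444.7, -161.3]), 45.9, 543, array([ 439. , -155.2,   42.8]))
oil_bottle [(0.94, [727.0, -289.0, 0.0])]
sanding_block [(0.63, [443.0, 385.0, 0.0])]
marker [(0.43, [555.0, -323.0, 0.0])]
polish_bar [(0.77, [692.0, -410.0, 0.0])]
```

```bash
python3 -m pendant '[[1,[0.02,-0.017,0],0],[1,[0.05,-0.042,0],0],[1,[0.085,-0.071,0],0],[1,[0.12,-0.1,0],0],[1,[0.155,-0.13,0],0],[1,[0.19,-0.16,0],0],[1,[0.225,-0.19,0],0],[1,[0.255,-0.215,0],0],[1,[0.28,-0.235,0],0],[1,[0.29,-0.243,0],0]]'; cat >> h.py <<'E'
def st():
    s=sensors.observe(); R=s['tcp_rot']; 
    print('t',round(s['time'],2),'q',np.round(s['joints'],3).tolist(),'pos',np.round(s['eef_pos'],1).tolist(),'yaw',round(float(np.arctan2(R[1][0],R[0][0])),4),'zax',np.round(np.array(R)[:,2],4),'w',round(s['width'],1),'F',np.round(s['ft_force'],1),'M',np.round(s['ft_torque'],2))
    return s
def rel(*w):
    s=st(); print('tool shift mm',np.round(np.array(s['tcp_rot']).T@(np.array(w)-s['eef_pos']),1))
E
python3 -c "
from h import *
rel(537,111,190)"
```

```text
time: 2.2
eef_pos: [405.8, -172.1, 231.4]
tcp_rot: [[0.901, 0.433, 0.001], [0.433, -0.901, 0.001], [0.001, -0.0, -1.0]]
ft_force: [0.0, -0.9, -0.5]
width: 85.2
grip_force: 0.0
t 2.2 q [0.309, 0.517, 0.032, 1.946, -0.027, 0.679, -0.764] pos [405.8, -172.1, 231.4] yaw 0.4483 zax [ 5.e-04  8.e-04 -1.e+00] w 85.2 F [ 0.  -0.9 -0.5] M [-0.03  0.04 -0.03]
tool shift mm [ 240.9 -198.3   41.7]
```

```bash
python3 -m pendant '[[1,[0.018,-0.015,0],0],[1,[0.045,-0.037,0],0],[1,[0.078,-0.064,0],0],[1,[0.112,-0.092,0],0],[1,[0.145,-0.12,0],0],[1,[0.178,-0.147,0.01],0],[1,[0.208,-0.171,0.02],0],[1,[0.228,-0.188,0.03],0],[1,[0.239,-0.197,0.04],0],[1,[0.241,-0.198,0.042],0]]'; python3 -c "
from h import *
rel(537,111,104)"
```

```text
time: 3.2
eef_pos: [536.8, 108.4, 188.2]
tcp_rot: [[0.902, 0.432, -0.001], [0.432, -0.902, -0.0], [-0.001, -0.001, -1.0]]
ft_force: [-0.5, -1.1, 0.1]
width: 85.4
grip_force: 0.0
t 3.2 q [-0.303, 0.724, 0.086, 1.646, -0.082, 0.777, -1.304] pos [536.8, 108.4, 188.2] yaw 0.4462 zax [-1.5e-03 -1.0e-04 -1.0e+00] w 85.4 F [-0.5 -1.1  0.1] M [-0.02 -0.02 -0.03]
tool shift mm [ 1.5 -2.2 84.2]
```

```bash
python3 -m pendant '[[1,[0.001,-0.002,0.015],0],[1,[0.001,-0.002,0.035],0],[1,[0.001,-0.002,0.055],0],[1,[0.001,-0.002,0.07],0],[1,[0.001,-0.002,0.08],0],[1,[0.001,-0.002,0.083],0],[0,[0.001,-0.002,0.083],0],[-0.5,[0.001,-0.002,0.083],0],[-1,[0.001,-0.002,0.083],0],[-1,[0.001,-0.002,0.083],0]]';python3 -m pendant '[[-1,[0,0,0],0],[-1,[0,0,0],0],[-1,[0,0,0],0],[-1,[0,0,0],0]]'; python3 -c "
from h import *
st()"
```

```text
time: 4.2
eef_pos: [537.2, 109.8, 106.7]
tcp_rot: [[0.903, 0.43, 0.001], [0.43, -0.903, 0.0], [0.001, 0.0, -1.0]]
ft_force: [0.2, 0.1, -0.2]
width: 27.6
grip_force: 0.0
time: 4.6
eef_pos: [537.2, 109.7, 106.6]
tcp_rot: [[0.903, 0.43, 0.001], [0.43, -0.903, 0.0], [0.001, 0.0, -1.0]]
ft_force: [-1.2, -0.2, 6.3]
width: 23.1
grip_force: 58.5
t 4.6 q [-0.295, 0.847, 0.068, 1.723, -0.093, 0.574, -1.298] pos [537.2, 109.7, 106.6] yaw 0.4447 zax [ 6.e-04  1.e-04 -1.e+00] w 23.1 F [-1.2 -0.2  6.3] M [-0.1   0.03  0.09]
```

```bash
python3 -m pendant '[[-1,[0,0,-0.004],0],[-1,[0,0,-0.012],0],[-1,[0,0,-0.024],0],[-1,[0,0,-0.04],0],[-1,[0,0,-0.058],0],[-1,[0,0,-0.076],0],[-1,[0,0,-0.092],0],[-1,[0,0,-0.104],0],[-1,[0,0,-0.11],0],[-1,[0,0,-0.11],0]]'; python3 -c "
from h import *
p=snap('scene','lift.png')
rel(599,-141,216)"
```

```text
time: 5.6
eef_pos: [537.2, 109.8, 217.3]
tcp_rot: [[0.903, 0.43, 0.001], [0.43, -0.903, 0.0], [0.001, 0.0, -1.0]]
ft_force: [0.5, 0.6, -1.9]
width: 23.0
grip_force: 58.9
t 5.65 q [-0.309, 0.687, 0.094, 1.609, -0.079, 0.849, -1.31] pos [537.0, 109.8, 216.5] yaw 0.4449 zax [ 2.e-04  2.e-04 -1.e+00] w 23.4 F [ 0.  -0.8 -1.5] M [ 0.02 -0.04 -0.  ]
tool shift mm [-51.9 253.1   0.5]
```

View pics/lift.png

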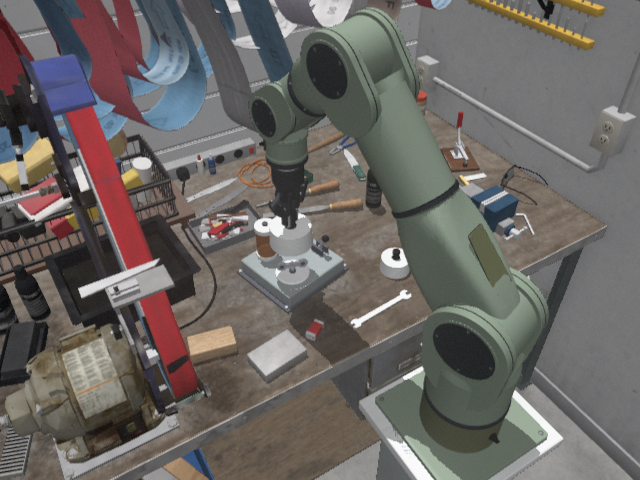

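The lid hangs level in the gripper at (290,235), and the boss and key are exposed at (292,272). I'll carry it to the clear spot.

```bash
python3 -m pendant '[[-1,[-0.003,0.012,0],0],[-1,[-0.008,0.037,0],0],[-1,[-0.015,0.07,0],0],[-1,[-0.022,0.105,0],0],[-1,[-0.029,0.14,0],0],[-1,[-0.036,0.175,0],0],[-1,[-0.043,0.208,0],0],[-1,[-0.049,0.235,0],0],[-1,[-0.052,0.25,0],0],[-1,[-0.052,0.253,0],0]]'; python3 -m pendant '[[-1,[0,0,0.008],0],[-1,[0,0,0.025],0],[-1,[0,0,0.048],0],[-1,[0,0,0.072],0],[-1,[0,0,0.096],0],[-1,[0,0,0.117],0],[-1,[0,0,0.132],0],[-1,[0,0,0.142],0],[-1,[0,0,0.146],0],[-1,[0,0,0.146],0]]'; python3 -c "
from h import *
st()"
```

```text
time: 6.65
eef_pos: [598.6, -143.1, 215.6]
tcp_rot: [[0.904, 0.428, -0.001], [0.428, -0.904, -0.0], [-0.001, -0.0, -1.0]]
ft_force: [-0.4, 0.9, -2.2]
width: 23.4
grip_force: 59.0
time: 7.65
eef_pos: [598.9, -140.4, 70.1]
tcp_rot: [[0.902, 0.431, -0.0], [0.431, -0.902, 0.0], [-0.0, -0.0, -1.0]]
ft_force: [1.1, 0.4, -1.6]
width: 23.3
grip_force: 59.0
t 7.65 q [0.162, 0.978, 0.035, 1.484, -0.047, 0.681, -0.908] pos [598.9, -140.4, 70.1] yaw 0.4454 zax [-4.e-04  3.e-04 -1.e+00] w 23.3 F [ 1.1  0.4 -1.6] M [ 0.01 -0.05 -0.02]
```

```bash
python3 -m pendant '[[-1,[0,0,0.003],0],[-1,[0,0,0.005],0],[-1,[0,0,0.007],0],[-1,[0,0,0.0075],0],[-1,[0,0,0.008],0],[-1,[0,0,0.008],0]]'
```

```text
time: 8.25
eef_pos: [598.9, -141.0, 62.3]
tcp_rot: [[0.903, 0.43, -0.0], [0.43, -0.903, 0.0], [0.0, -0.0, -1.0]]
ft_force: [-0.6, 0.5, -1.4]
width: 23.1
grip_force: 59.0
```

```bash
python3 -m pendant '[[-1,[0,0,0.0005],0],[-1,[0,0,0.001],0],[-1,[0,0,0.0013],0],[-1,[0,0,0.0013],0]]'
```

```text
time: 8.65
eef_pos: [599.2, -141.0, 61.6]
tcp_rot: [[0.903, 0.43, 0.001], [0.43, -0.903, 0.0], [0.001, 0.0, -1.0]]
ft_force: [-2.1, 0.6, 9.6]
width: 23.5
grip_force: 60.0
```

```bash
python3 -m pendant '[[-0.5,[0,0,0],0],[0,[0,0,0],0],[1,[0,0,0],0],[1,[0,0,0],0],[1,[0,0,0],0],[1,[0,0,-0.01],0],[1,[0,0,-0.04],0],[1,[0,0,-0.08],0],[1,[0,0,-0.115],0],[1,[0,0,-0.13],0]]'; python3 - <<'E'
from h import *
st(); out=[]
for n in("top","scene"):
    p=snap(n); w=cloud(p); c=p['color']
    u,v=proj(p,[545,85,70])[0].astype(int)
    out.append(cv2.resize(c[v-40:v+40,u-50:u+50],None,fx=4,fy=4,interpolation=2)[:,:,::-1])
    w=w.reshape(-1,3)
    m=(np.hypot(w[:,0]-537,w[:,1]-111)<52)&(w[:,2]>66)&(w[:,2]<96); P=w[m]
    if len(P)>3: print(n,len(P),P.mean(0).round(1),cv2.minAreaRect(P[:,:2].astype(np.float32)), 'yaw', np.linalg.svd((P-P.mean(0))[:,:2])[2][0])
    for nm,z in (("key_center",75),("lever_tip",103),("reservoir_top",151),("lid_knob",78)):
        print(nm,[(round(r['score'],2),ray_z(p,r['xy'],z).round()[:2].tolist()) for r in spot_point(p,nm)[:3]])
    m=(np.hypot(w[:,0]-599,w[:,1]+141)<70)&(w[:,2]>48)&(w[:,2]<58); print('lid',w[m].mean(0).round(1),w[m].std(0).round(1))
cv2.imwrite('pics/key.png',np.hstack(out))
E
```

```text
time: 9.65
eef_pos: [599.8, -141.3, 195.0]
tcp_rot: [[0.903, 0.43, 0.004], [0.43, -0.903, -0.001], [0.003, 0.003, -1.0]]
ft_force: [-0.4, -0.6, -1.1]
width: 85.3
grip_force: 0.0
t 9.65 q [0.157, 0.812, 0.049, 1.378, -0.044, 0.948, -0.91] pos [599.8, -141.3, 195.0] yaw 0.4446 zax [ 4.1e-03 -9.0e-04 -1.0e+00] w 85.3 F [-0.4 -0.6 -1.1] M [-0.05 -0.03 -0.02]
top 77 [537.7 111.4  83.1] ((538.5359497070312, 111.33577728271484), (81.71549224853516, 10.521835327148438), 68.89505004882812) yaw [-0.30404845 -0.95265657]
key_center [(0.47, [531.0, 109.0])]
lever_tip [(0.62, [553.0, 1.0])]
reservoir_top [(0.87, [643.0, 126.0]), (0.47, [656.0, -356.0])]
lid_knob []
lid [ 607.1 -101.    53.6] [27.3  5.4  2. ]
scene 200 [535.4 112.7  78.1] ((537.0748901367188, 111.74461364746094), (82.37512969970703, 14.402207374572754), 72.4852523803711) yaw [0.31140105 0.95027858]
key_center [(0.49, [544.0, 107.0]), (0.41, [391.0, 393.0])]
lever_tip [(0.63, [555.0, -5.0])]
reservoir_top [(0.66, [642.0, 136.0])]
lid_knob [(0.84, [605.0, -141.0]), (0.74, [430.0, -148.0]), (0.49, [618.0, -343.0])]
lid [ 592.  -134.7   53.2] [27.  27.7  2.3]
```

View pics/key.png

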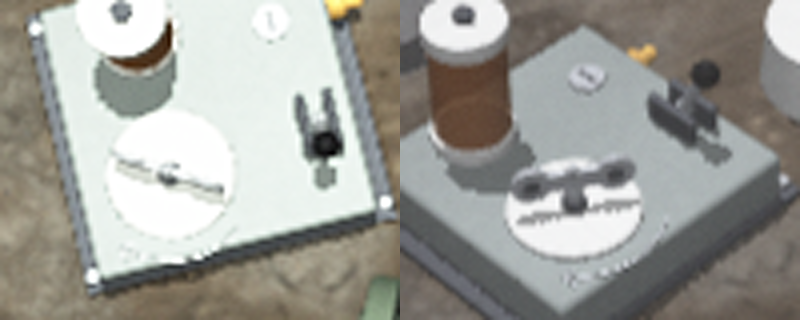

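Wing direction is 72.3° and the key centre is (537.5, 111.4), so q ≈ 0.55 and about 3.85 rad of winding remains. If the tool starts at yaw 4.40 (j7 ≈ 2.65), one pinch covers the whole turn.

```bash
python3 -c "
from h import *
rel(537.5,111.4,195)"
```

```text
t 10.15 q [0.157, 0.818, 0.048, 1.382, -0.044, 0.944, -0.91] pos [598.8, -141.0, 190.5] yaw 0.4448 zax [-9.e-04  3.e-04 -1.e+00] w 85.8 F [ 0.3  0.1 -0.5] M [ 0.02 -0.01  0.02]
tool shift mm [  53.3 -254.2   -4.4]
```

```bash
python3 -m pendant '[[1,[0.003,-0.012,-0.002],-0.1],[1,[0.009,-0.04,-0.005],-0.22],[1,[0.016,-0.075,-0.005],-0.35],[1,[0.023,-0.11,-0.005],-0.48],[1,[0.03,-0.145,-0.005],-0.61],[1,[0.037,-0.18,-0.005],-0.74],[1,[0.044,-0.212,-0.005],-0.87],[1,[0.05,-0.237,-0.005],-1.0],[1,[0.053,-0.251,-0.005],-1.13],[1,[0.053,-0.254,-0.005],-1.25]]'; python3 -m pendant '[[1,[0,0,0],-0.14],[1,[0,0,0],-0.28],[1,[0,0,0],-0.42],[1,[0,0,0],-0.56],[1,[0,0,0],-0.7],[1,[0,0,0],-0.84],[1,[0,0,0],-0.98],[1,[0,0,0],-1.12],[1,[0,0,0],-1.26],[1,[0,0,0],-1.38]]';  python3 -c "
from h import *
rel(537.5,111.4,195)"
```

```text
time: 11.15
eef_pos: [537.0, 113.2, 195.9]
tcp_rot: [[-0.131, 0.991, -0.0], [0.991, 0.131, 0.001], [0.001, -0.0, -1.0]]
ft_force: [-0.1, -1.1, -0.0]
width: 85.8
grip_force: 0.0
time: 12.15
eef_pos: [537.5, 111.0, 195.8]
tcp_rot: [[-0.998, 0.061, -0.0], [0.061, 0.998, 0.0], [0.0, 0.0, -1.0]]
ft_force: [-0.7, 0.5, 0.5]
width: 85.0
grip_force: 0.0
t 12.15 q [0.082, 0.781, -0.679, 1.62, 0.574, 0.95, 0.712] pos [537.5, 111.0, 195.8] yaw 3.0802 zax [-3.e-04  1.e-04 -1.e+00] w 85.0 F [-0.7  0.5  0.5] M [ 0.    0.02 -0.01]
tool shift mm [0.  0.4 0.8]
```

```bash
python3 -m pendant '[[1,[0,0,0],-0.13],[1,[0,0,0],-0.27],[1,[0,0,0],-0.41],[1,[0,0,0],-0.55],[1,[0,0,0],-0.69],[1,[0,0,0],-0.83],[1,[0,0,0],-0.97],[1,[0,0,0],-1.11],[1,[0,0,0],-1.24],[1,[0,0,0],-1.324]]';  python3 -c "
from h import *
rel(537.5,111.4,110)"
```

```text
time: 13.15
eef_pos: [537.5, 110.9, 195.7]
tcp_rot: [[-0.304, -0.953, -0.001], [-0.953, 0.304, 0.0], [0.0, 0.001, -1.0]]
ft_force: [-0.2, -0.1, 0.4]
width: 85.9
grip_force: 0.0
t 13.15 q [0.222, 0.884, -1.026, 1.615, 0.821, 1.128, 1.816] pos [537.5, 110.9, 195.7] yaw -1.8794 zax [-5.e-04  1.e-04 -1.e+00] w 85.9 F [-0.2 -0.1  0.4] M [ 0.01  0.01 -0.01]
tool shift mm [-0.5  0.1 85.7]
```

```bash
python3 -m pendant '[[1,[0,0,0.012],0],[1,[0,0,0.035],0],[1,[0,0,0.06],0],[1,[0,0,0.082],0],[1,[0,0,0.102],0],[1,[0,0,0.116],0],[1,[0,0,0.125],0],[1,[0,0,0.13],0],[1,[0,0,0.13],0]]';  python3 -m pendant '[[0.2,[0,0,0],0],[-0.3,[0,0,0],0],[-0.6,[0,0,0],0],[-0.8,[0,0,0],0],[-1,[0,0,0],0],[-1,[0,0,0],0],[-1,[0,0,0],0],[-1,[0,0,0],0],[-1,[0,0,0],0],[-1,[0,0,0],0]]';python3 -c "
from h import *
st()
snap('scene','pinch.png')"
```

```text
time: 14.05
eef_pos: [537.4, 111.1, 65.8]
tcp_rot: [[-0.309, -0.951, -0.0], [-0.951, 0.309, 0.0], [0.0, 0.0, -1.0]]
ft_force: [0.6, 0.0, 0.1]
width: 85.2
grip_force: 0.0
time: 15.05
eef_pos: [537.5, 111.2, 66.5]
tcp_rot: [[-0.308, -0.951, 0.0], [-0.951, 0.308, 0.0], [-0.0, -0.0, -1.0]]
ft_force: [-3.9, -1.6, 11.3]
width: 4.4
grip_force: 79.8
t 15.05 q [0.168, 1.057, -0.892, 1.727, 1.038, 0.906, 1.641] pos [537.5, 111.2, 66.5] yaw -1.8843 zax [ 3.e-04  1.e-04 -1.e+00] w 4.4 F [-3.9 -1.6 11.3] M [-0.28  0.61  0.06]
```

View pics/pinch.png

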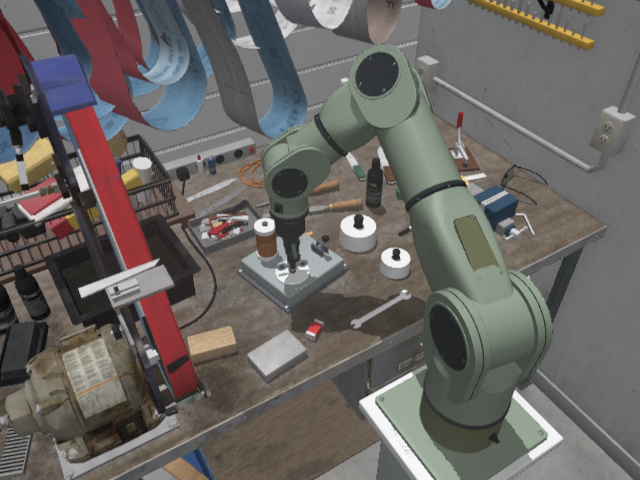

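The fingers have the bow pinched at (293,265), and the lid stands upright at (358,232). Start winding.

```bash
python3 -m pendant '[[-1,[0,0,0],0.03],[-1,[0,0,0],0.09],[-1,[0,0,0],0.17],[-1,[0,0,0],0.25],[-1,[0,0,0],0.33],[-1,[0,0,0],0.41],[-1,[0,0,0],0.49],[-1,[0,0,0],0.57],[-1,[0,0,0],0.65],[-1,[0,0,0],0.7]]';python3 -c "
from h import *
st()"
```

```text
time: 16.1
eef_pos: [537.7, 111.0, 66.5]
tcp_rot: [[-0.85, -0.526, 0.001], [-0.526, 0.85, -0.0], [-0.001, -0.001, -1.0]]
ft_force: [-1.0, -3.1, 10.4]
width: 4.2
grip_force: 79.7
t 16.1 q [0.107, 1.008, -0.743, 1.729, 0.93, 0.797, 1.024] pos [537.7, 111.0, 66.5] yaw -2.5876 zax [ 8.e-04 -3.e-04 -1.e+00] w 4.2 F [-1.  -3.1 10.4] M [-0.53  0.25  0.12]
```

```bash
for i in 1; do python3 -m pendant '[[-1,[0,0,0],0.05],[-1,[0,0,0],0.15],[-1,[0,0,0],0.25],[-1,[0,0,0],0.35],[-1,[0,0,0],0.45],[-1,[0,0,0],0.55],[-1,[0,0,0],0.65],[-1,[0,0,0],0.75],[-1,[0,0,0],0.85],[-1,[0,0,0],0.9]]'; python3 -m pendant '[[-1,[0,0,0],0.05],[-1,[0,0,0],0.15],[-1,[0,0,0],0.25],[-1,[0,0,0],0.35],[-1,[0,0,0],0.45],[-1,[0,0,0],0.55],[-1,[0,0,0],0.65],[-1,[0,0,0],0.75],[-1,[0,0,0],0.85],[-1,[0,0,0],0.9]]'; done; python3 -c "
from h import *
st()"
```

```text
time: 17.1
eef_pos: [537.8, 110.5, 66.6]
tcp_rot: [[-0.94, 0.34, 0.001], [0.34, 0.94, -0.001], [-0.001, -0.001, -1.0]]
ft_force: [-1.2, -4.9, 10.4]
width: 4.4
grip_force: 79.8
time: 18.1
eef_pos: [537.5, 110.3, 66.5]
tcp_rot: [[-0.318, 0.948, 0.0], [0.948, 0.318, -0.001], [-0.001, -0.0, -1.0]]
ft_force: [-4.1, -7.5, 11.9]
width: 4.4
grip_force: 80.2
t 18.1 q [-0.112, 0.922, -0.288, 1.737, 0.45, 0.549, -0.356] pos [537.5, 110.3, 66.5] yaw 1.8945 zax [ 0.     -0.0014 -1.    ] w 4.4 F [-4.1 -7.5 11.9] M [-1.4   0.67  0.17]
```

```bash
python3 -m pendant '[[-1,[0,0,0],0.05],[-1,[0,0,0],0.15],[-1,[0,0,0],0.25],[-1,[0,0,0],0.35],[-1,[0,0,0],0.45],[-1,[0,0,0],0.55],[-1,[0,0,0],0.65],[-1,[0,0,0],0.75],[-1,[0,0,0],0.85],[-1,[0,0,0],0.9]]'; python3 -c "
from h import *
st()"; python3 -m pendant '[[-1,[0,0,0],0.04],[-1,[0,0,0],0.08],[-1,[0,0,0],0.12],[-1,[0,0,0],0.16],[-1,[0,0,0],0.2],[-1,[0,0,0],0.24],[-1,[0,0,0],0.28],[-1,[0,0,0],0.32]]'; python3 -c "
from h import *
st()"
```

```text
time: 19.1
eef_pos: [537.1, 110.3, 66.5]
tcp_rot: [[0.545, 0.839, -0.001], [0.839, -0.545, -0.001], [-0.002, -0.0, -1.0]]
ft_force: [-6.2, -6.6, 14.7]
width: 4.1
grip_force: 80.7
t 19.1 q [-0.228, 0.911, -0.064, 1.741, 0.109, 0.494, -0.94] pos [537.1, 110.3, 66.5] yaw 0.9946 zax [-9.0e-04 -1.2e-03 -1.0e+00] w 4.1 F [-6.2 -6.6 14.7] M [-1.32  1.27  0.23]
time: 19.9
eef_pos: [536.9, 110.4, 66.5]
tcp_rot: [[0.779, 0.626, -0.001], [0.626, -0.779, -0.001], [-0.001, -0.0, -1.0]]
ft_force: [-5.9, -6.1, 15.9]
width: 4.3
grip_force: 80.8
t 19.9 q [-0.267, 0.912, 0.011, 1.743, -0.018, 0.488, -1.138] pos [536.9, 110.4, 66.5] yaw 0.677 zax [-1.2e-03 -9.0e-04 -1.0e+00] w 4.3 F [-5.9 -6.1 15.9] M [-1.22  1.42  0.23]
```

```bash
python3 -m pendant '[[-1,[0,0,0],0.03],[-1,[0,0,0],0.06],[-1,[0,0,0],0.09],[-1,[0,0,0],0.09]]'; python3 -c "
from h import *
st()"; python3 -m pendant '[[-1,[0,0,0],0.02],[-1,[0,0,0],0.04],[-1,[0,0,0],0.06],[-1,[0,0,0],0.06]]'; python3 -c "
from h import *
st()"
```

```text
time: 20.3
eef_pos: [536.9, 110.5, 66.5]
tcp_rot: [[0.832, 0.554, -0.001], [0.554, -0.832, -0.001], [-0.001, 0.0, -1.0]]
ft_force: [-6.8, -5.7, 16.3]
width: 4.6
grip_force: 80.8
t 20.3 q [-0.279, 0.913, 0.033, 1.743, -0.054, 0.488, -1.194] pos [536.9, 110.5, 66.5] yaw 0.5875 zax [-1.2e-03 -8.0e-04 -1.0e+00] w 4.6 F [-6.8 -5.7 16.3] M [-1.17  1.49  0.07]
time: 20.7
eef_pos: [536.9, 110.5, 66.5]
tcp_rot: [[0.864, 0.504, -0.001], [0.504, -0.864, -0.001], [-0.001, 0.0, -1.0]]
ft_force: [-7.0, -6.1, 15.8]
width: 4.3
grip_force: 81.4
t 20.7 q [-0.286, 0.914, 0.047, 1.743, -0.078, 0.488, -1.231] pos [536.9, 110.5, 66.5] yaw 0.5285 zax [-1.2e-03 -8.0e-04 -1.0e+00] w 4.3 F [-7.  -6.1 15.8] M [-1.19  1.45  0.62]
```

```bash
python3 -m pendant '[[-1,[0,0,0],0.02],[-1,[0,0,0],0.04],[-1,[0,0,0],0.05],[-1,[0,0,0],0.05]]'; python3 -c "
from h import *
st()"
```

```text
time: 21.1
eef_pos: [536.9, 110.5, 66.6]
tcp_rot: [[0.887, 0.461, -0.001], [0.461, -0.887, -0.001], [-0.001, 0.0, -1.0]]
ft_force: [-6.4, -7.0, 17.8]
width: 4.4
grip_force: 95.1
t 21.1 q [-0.292, 0.914, 0.059, 1.744, -0.098, 0.488, -1.261] pos [536.9, 110.5, 66.6] yaw 0.4797 zax [-1.2e-03 -9.0e-04 -1.0e+00] w 4.4 F [-6.4 -7.  17.8] M [-1.26  1.47  1.22]
```

The moment jumped to 1.2 N m against the 0.24 needed to wind, so the key is at its stop. Release and rise.

```bash
python3 -m pendant '[[-1,[0,0,0],-0.03],[-0.5,[0,0,0],-0.03],[0,[0,0,0],-0.03],[0.5,[0,0,0],-0.03],[1,[0,0,-0.002],-0.03],[1,[0,0,-0.02],-0.03],[1,[0,0,-0.05],-0.03],[1,[0,0,-0.085],-0.03],[1,[0,0,-0.115],-0.03],[1,[0,0,-0.125],-0.03]]'; python3 -c "
from h import *
rel(532,-2,190)"
```

```text
time: 22.1
eef_pos: [538.2, 111.3, 193.7]
tcp_rot: [[0.873, 0.487, 0.003], [0.487, -0.873, 0.001], [0.003, 0.001, -1.0]]
ft_force: [-0.6, -0.4, -0.5]
width: 85.3
grip_force: 0.0
t 22.1 q [-0.304, 0.717, 0.08, 1.637, -0.074, 0.787, -1.254] pos [538.2, 111.3, 193.7] yaw 0.5087 zax [ 0.0033  0.001  -1.    ] w 85.3 F [-0.6 -0.4 -0.5] M [ 0.04  0.01 -0.  ]
tool shift mm [-60.6  95.9   3.6]
```

```bash
python3 -m pendant '[[-1,[-0.004,0.004,0],0.03],[-1,[-0.014,0.014,0],0.08],[-1,[-0.03,0.03,0],0.13],[-1,[-0.047,0.047,0],0.18],[-1,[-0.064,0.064,0],0.23],[-1,[-0.078,0.078,0],0.267],[-1,[-0.086,0.087,0],0.267],[-1,[-0.089,0.09,0],0.267],[-1,[-0.089,0.09,0],0.267]]'; python3 - <<'E'
from h import *
rel(504,-10.7,96)
for n in ('top','scene'):
    p=snap(n); w=cloud(p).reshape(-1,3)
    m=(np.hypot(w[:,0]-537,w[:,1]-111)<52)&(w[:,2]>66)&(w[:,2]<96); P=w[m]
    if len(P)>3: print(n,len(P),P.mean(0).round(1),'dir',np.linalg.svd((P-P.mean(0))[:,:2])[2][0])
    m=(np.hypot(w[:,0]-552,w[:,1]-1)<25)&(w[:,2]>90)&(w[:,2]<120); print('ball',m.sum(),w[m].mean(0))
    if n=='scene': cv2.imwrite('pics/k2.png',cv2.resize(p['color'][180:330,210:410],None,fx=4,fy=4)[:,:,::-1])
E
```

```text
time: 23.0
eef_pos: [503.4, -11.1, 190.6]
tcp_rot: [[0.971, 0.239, -0.001], [0.239, -0.971, 0.0], [-0.001, -0.0, -1.0]]
ft_force: [0.6, -0.4, 0.3]
width: 0.1
grip_force: 0.0
t 23.0 q [-0.112, 0.666, 0.127, 1.8, -0.124, 0.685, -1.245] pos [503.4, -11.1, 190.6] yaw 0.2414 zax [-7.e-04  2.e-04 -1.e+00] w 0.1 F [ 0.6 -0.4  0.3] M [-0.07 -0.01  0.05]
tool shift mm [ 0.7 -0.2 94.6]
top 73 [537.2 110.9  84.5] dir [-0.8517986  -0.52386939]
ball 0 [nan nan nan]
scene 180 [534.8 112.   77.9] dir [-0.84690724 -0.53174066]
ball 45 [548.19536278   2.91492907 106.87596255]<stdin>:7: RuntimeWarning: Mean of empty slice.
  ret = um.true_divide(
```

View pics/k2.png

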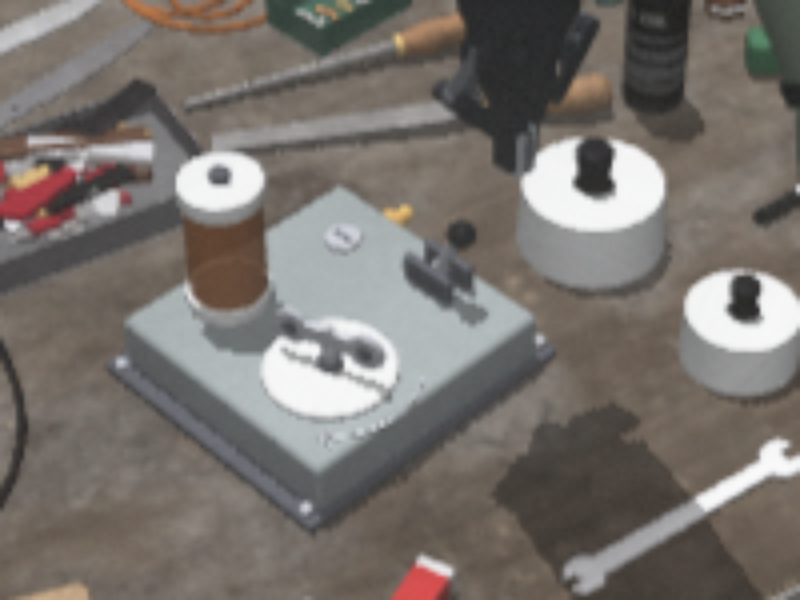

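The key now points at about 32° (lower left of the picture, near (330,345)), which gives q ≈ 4.40, fully wound. The lid stands upright at (592,210). The lever ball, at (460,233), is still off. Next I push the lever over.

```bash
python3 -m pendant '[[-1,[0,0,0.012],0],[-1,[0,0,0.035],0],[-1,[0,0,0.06],0],[-1,[0,0,0.08],0],[-1,[0,0,0.092],0],[-1,[0,0,0.095],0],[-1,[0.003,0,0.095],0],[-1,[0.01,0,0.095],0],[-1,[0.016,0,0.095],0],[-1,[0.02,0,0.095],0]]'; python3 -m pendant '[[-1,[0.004,0,0],0],[-1,[0.01,0,0],0],[-1,[0.016,0,0],0],[-1,[0.022,0,0],0],[-1,[0.028,0,0],0],[-1,[0.034,0,0],0],[-1,[0.04,0,0],0],[-1,[0.046,0,0],0],[-1,[0.05,0,0],0],[-1,[0.05,0,0],0]]'; python3 -c "
from h import *
st()"
```

```text
time: 24.1
eef_pos: [524.0, -5.7, 96.5]
tcp_rot: [[0.971, 0.24, 0.001], [0.24, -0.971, 0.0], [0.001, 0.0, -1.0]]
ft_force: [-0.2, 0.9, -0.7]
width: 0.0
grip_force: 0.0
time: 25.1
eef_pos: [572.0, 6.2, 95.9]
tcp_rot: [[0.971, 0.24, 0.0], [0.24, -0.971, 0.0], [0.0, -0.0, -1.0]]
ft_force: [0.6, -0.4, 0.2]
width: 0.0
grip_force: 0.0
t 25.1 q [-0.122, 0.892, 0.11, 1.642, -0.148, 0.615, -1.26] pos [572.0, 6.2, 95.9] yaw 0.242 zax [ 3.e-04  2.e-04 -1.e+00] w 0.0 F [ 0.6 -0.4  0.2] M [-0.03 -0.06  0.02]
```

```bash
python3 -m pendant '[[-1,[0.002,0,0],0],[-1,[0.004,0,0],0],[-1,[0.006,0,0],0],[-1,[0.007,0,0],0]]'; python3 -c "
from h import *
st()
for n in ('top','scene'):
    p=snap(n); w=cloud(p).reshape(-1,3); c=p['color'].reshape(-1,3).max(1)
    m=(np.hypot(w[:,0]-599,w[:,1]-13)<35)&(w[:,2]>80)&(w[:,2]<118)&(c<70); print(n,m.sum(),w[m].mean(0) if m.any() else '')
    print([(round(r['score'],2),ray_z(p,r['xy'],103).round()[:2].tolist()) for r in spot_point(p,'lever_tip')[:3]])
"
```

```text
time: 25.5
eef_pos: [576.7, 7.2, 95.7]
tcp_rot: [[0.971, 0.239, -0.004], [0.239, -0.971, -0.0], [-0.004, -0.001, -1.0]]
ft_force: [-16.4, -3.5, 6.9]
width: -0.3
grip_force: 8.3
t 25.5 q [-0.124, 0.9, 0.112, 1.619, -0.148, 0.636, -1.264] pos [576.7, 7.2, 95.7] yaw 0.2414 zax [-4.3e-03 -4.0e-04 -1.0e+00] w -0.3 F [-16.4  -3.5   6.9] M [-0.7   3.44 -0.02]
top 0 
[(0.57, [658.0, -361.0]), (0.23, [573.0, 64.0])]
scene 21 [580.17886971  19.3426745  110.92097118]
[(0.39, [592.0, 14.0])]
```

16 N builds up, so the lever is at its stop. I'll retreat and check.

```bash
python3 -m pendant '[[-1,[-0.006,0,0],0],[-1,[-0.02,0,0],0],[-1,[-0.035,0,-0.01],0],[-1,[-0.045,0,-0.03],0],[-1,[-0.05,0,-0.06],0],[-1,[-0.06,0.02,-0.09],0],[-1,[-0.075,0.05,-0.115],0],[-1,[-0.09,0.085,-0.13],0],[-1,[-0.1,0.11,-0.135],0],[-1,[-0.1,0.115,-0.135],0]]'; python3 - <<'E'
from h import *
st()
p=snap('top'); w=cloud(p).reshape(-1,3)
m=(np.hypot(w[:,0]-590,w[:,1]-10)<60)&(w[:,2]>90)&(w[:,2]<120); print('ball',m.sum(),w[m].mean(0))
P=w[(np.hypot(w[:,0]-537,w[:,1]-111)<52)&(w[:,2]>66)&(w[:,2]<96)]; print('key',len(P),np.linalg.svd((P-P.mean(0))[:,:2])[2][0])
L=w[(np.hypot(w[:,0]-599,w[:,1]+141)<65)&(w[:,2]>48)&(w[:,2]<58)]; print('lid',L.mean(0),L.std(0))
K=w[(np.hypot(w[:,0]-599,w[:,1]+141)<30)&(w[:,2]>80)&(w[:,2]<95)]; print('knob',K.mean(0))
p=snap('scene'); cv2.imwrite('pics/end.png',cv2.resize(p['color'][180:330,230:430],None,fx=4,fy=4)[:,:,::-1])
E
```

```text
time: 26.7
eef_pos: [508.5, -131.4, 232.2]
tcp_rot: [[0.972, 0.235, 0.002], [0.235, -0.972, -0.002], [0.002, 0.002, -1.0]]
ft_force: [0.4, 0.2, -0.6]
width: 0.3
grip_force: 0.0
t 26.7 q [0.127, 0.634, 0.117, 1.67, -0.092, 0.84, -1.05] pos [508.5, -131.4, 232.2] yaw 0.2377 zax [ 0.0023 -0.0017 -1.    ] w 0.3 F [ 0.4  0.2 -0.6] M [ 0.03  0.02 -0.04]
ball 42 [596.43792994  11.73264244 109.29458316]
key 71 [-0.85176204 -0.52392883]
lid [ 609.0633108  -106.70896084   53.69780989] [21.87667124 10.48355271  2.23281445]
knob [nan nan nan]<stdin>:7: RuntimeWarning: Mean of empty slice.
  ret = um.true_divide(
```

View pics/end.png

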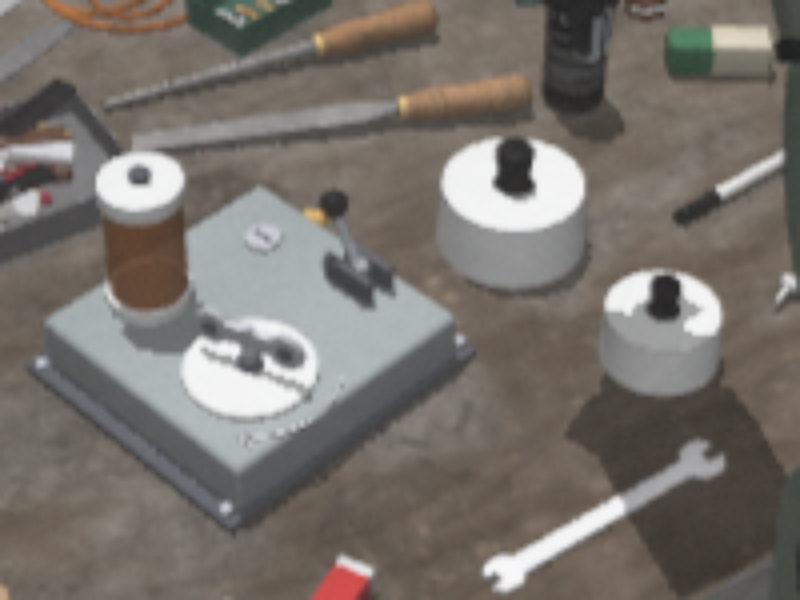

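```bash
python3 -c "
from h import *
print(job_done())"
```

```text
the job is handed in; nothing more can be done
None
```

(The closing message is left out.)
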